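Switch on the sampling line in order

TASK

Switch on the sampling line: with the fingertips gently press in the round key, then the large square key, then the long bar key, each fully down, where it stays. Leave the thin pin key out, do not lift or shove the switch boxes, and leave the vials, the jar and the tape where they are.

Things in the scene. Friction and masses are not known exactly. Their poses are not given: they have to be found in the camera images.
- box_round: loose grey switch box, 70 x 70 x 36 mm, 0.4 to 0.8 kg, resting on the desk, with a round key, 32 mm across, black, in the middle of its top. Origin: centre of the underside; z up; x and y along its sides. All four boxes look alike but for the key.
- round_top (a point): centre of the top face of the round key; 54 mm above the desk when the key is out, 44 mm when fully in (the box top is at 36 mm); moves with the key
- key_round (a joint): how far the round key is pushed in, m: 0 fully out, 0.010 fully in (the end of the key's own travel; behind it a rubber buffer yields from 6 N on, 2 N per mm, up to 4 mm more, and springs back on release, without changing this value). Slides straight down against about 4 N of friction (somewhat more when pushed fast); no spring: it stays where it is pushed to.
- box_square: loose grey switch box, 70 x 70 x 36 mm, 0.4 to 0.8 kg, resting on the desk, with a large square key, 48 x 48 mm, black, in the middle of its top. Origin: centre of the underside; z up; x and y along its sides. All four boxes look alike but for the key.
- square_top (a point): centre of the top face of the square key; 54 mm above the desk when the key is out, 44 mm when fully in (the box top is at 36 mm); moves with the key
- key_square (a joint): how far the square key is pushed in, m: 0 fully out, 0.010 fully in (the end of the key's own travel; behind it a rubber buffer yields from 6 N on, 2 N per mm, up to 4 mm more, and springs back on release, without changing this value). Slides straight down against about 4 N of friction (somewhat more when pushed fast); no spring: it stays where it is pushed to.
- box_bar: loose grey switch box, 70 x 70 x 36 mm, 0.4 to 0.8 kg, resting on the desk, with a long narrow bar key, 13 mm (along box x) x 52 mm (along box y), black, in the middle of its top. Origin: centre of the underside; z up; x and y along its sides. All four boxes look alike but for the key.
- bar_top (a point): centre of the top face of the bar key; 54 mm above the desk when the key is out, 44 mm when fully in (the box top is at 36 mm); moves with the key
- key_bar (a joint): how far the bar key is pushed in, m: 0 fully out, 0.010 fully in (the end of the key's own travel; behind it a rubber buffer yields from 6 N on, 2 N per mm, up to 4 mm more, and springs back on release, without changing this value). Slides straight down against about 4 N of friction (somewhat more when pushed fast); no spring: it stays where it is pushed to.
- box_pin: loose grey switch box, 70 x 70 x 36 mm, 0.4 to 0.8 kg, resting on the desk, with a thin round pin key, only 12 mm across (to be left out), black, in the middle of its top. Origin: centre of the underside; z up; x and y along its sides. All four boxes look alike but for the key.
- pin_top (a point): centre of the top face of the pin key; 54 mm above the desk when the key is out, 44 mm when fully in (the box top is at 36 mm); moves with the key
- key_pin (a joint): how far the pin key is pushed in, m: 0 fully out, 0.010 fully in (the end of the key's own travel; behind it a rubber buffer yields from 6 N on, 2 N per mm, up to 4 mm more, and springs back on release, without changing this value). Slides straight down against about 4 N of friction (somewhat more when pushed fast); no spring: it stays where it is pushed to.
- vial_amber: bystander: capped amber sample vial, 24 mm across, 55 mm tall, upright; origin: centre of its underside
- vial_yellow: bystander: capped yellow sample vial, 24 mm across, 55 mm tall, upright; origin: centre of its underside
- jar: bystander: plastic jar with screw cap, 59 mm across, 70 mm tall; origin: centre of its underside
- tape: bystander: roll of black tape lying flat, 70 mm across, 19 mm high; origin: centre of its underside

How it is judged:
By the outcome, as a careful person would: the job done as asked, in the order asked, and still so for the second after the job is handed in, with the robot touching nothing.
It also fails if it takes over 45 s, if anything falls off the work surface, if the arm or the gripper's body presses on something with over 40 N, if the wrist force passes 120 N, or if a joint passes its speed limit or range.

ROBOT

A 6-joint arm with a two-finger parallel gripper is mounted at the origin on a cart in front of the work surface, level with it; the furniture and walls round the work are solid. World frame = base frame: x ahead of the robot, y to its left, z up, the work surface at z = 0. Lengths are in m, angles in rad, forces in N, time in s.
With the tool pointing down it reaches from about 0.3 to 0.875 m from the base axis. Payload 6.4 kg.
Tool frame: the origin (TCP) lies on the centre line of the jaws, within the pads' length; the fingertips stand 22 mm ahead of it and the grasp point (between the pads) lies 3 mm ahead of it; z points along the fingers, y is the line along which they close (so a half turn about z gives the same grasp; the last joint's range is limited). The gripper opens to 85 mm and grips with 20 to 120 N. Pads are 22 mm wide; open, the fingers measure 114 mm over their backs; the gripper's body (76 mm by 85 mm) begins 54 mm behind the grasp point. The pads swing forward as they close: fully open they stand 13 mm farther back than shut.
Start: joints at [0.902, 0.181, 1.607, -0, 1.354, -0.206], TCP at [0.257, 0.515, 0.253] pointing down, gripper open.
Joint ranges: [-2.99, 2.99], [-0.89, 2.07], [0.3, 2.58], [-1.14, 4.28], [0, 2.63], [-3.12, 3.12]. Speed limits (rad/s): [2.57, 2.57, 3.01, 3.14, 3.14, 3.14].

INTERFACE

Orientations are given as a unit quaternion [w, x, y, z].
In Python, from bench import ctrl gives the robot as it stands. The module is installed in compiled form; this text tells all that it offers.
- The arm moves only by the tool servo_tool, never from a script. Its argument "commands" is a list of rows, each a list of 3 entries, a list of its own where there are three numbers: the shift along the tool's x, y, z in mm, then the turn about the tool's z in rad, then the finger opening in mm, from 0 to 85.4. In form: [[[dx, dy, dz], turn, jaw], ...]. A call has 1 to 20 rows; each row shifts and turns the commanded pose from where the row before left it, along the tool's axes as they then stand; what a row does not reach is not made up. A row lasts 1/8 s, in which the tool goes at most 62.5 mm and 10.7 degrees, less where a joint would pass 70% of its speed; a pose out of reach is approached as far as the arm can. A call with a gripper value outside its range is refused whole. The fingers move at their own pace and stop on an object; the grip force is fixed at half the most. Time passes only in rows, so rows that do not move let the fingers close. It gives the time, the measured TCP pose, the force, the opening and the grip force at its end, in the units of the state.
- ctrl.get_obs(): the state, without advancing time (a new reading comes with each control period).
- ctrl.camera(name): name is "scene" or "side" or "wrist"; returns a dict with "color" (420x560x3 uint8, red, green, blue), "z_map" (420x560 float32, m along the optical axis (not along the pixel's ray), 0 where there is no reading), "fx", "fy", "cx", "cy" (pixels), "R" (3x3) and "t" (3): a world point X has camera coordinates R X + t. Camera axes: x right, y down, z forward; pixel columns grow to the right and rows downward; lengths in m; the calibration is good to about 2 mm. A picture is of the moment at which its call begins.
- ctrl.hand_in(): hands the job in; it is judged then, once.
The state is a dict: "time_s": time; "q": joint angles; "dq": joint speeds; "joint_efforts": joint torques, N m; "eef_pos": TCP position; "eef_rot": TCP orientation; "wrist_force": force on the tool from outside, world axes, zero at the start; "torque": the same for the moment, N m; "opening": opening from 0.0 (shut) to 1.0 (fully open); "grasp_force": force on a finger pad.
Only numpy, scipy, OpenCV 4.12 (cv2) and the standard library are available. Lean on these libraries where they do the work, as an engineer would, in place of code of your own. Each camera call takes 0.05 s, during which the arm holds its last target. There are 200 camera calls.

## Working session

There is one attempt and no reset: what is moved stays moved. The work goes in short steps, Python scripts to look and compute and a tool call to move; the robot and the scene stay as the last step left them, time stands still between calls to the robot, and variables do not carry over. Pictures are saved under pics/ and viewed, at most 10 in all, crops included, and the job is handed in when it is done.

Besides the shell and the picture viewer there is one more tool, called after ">>>" as name(argument=value, ...) on one line, values as JSON. servo_tool: Moves the arm, as the interface text tells. Its arguments: {"type":"object","properties":{"commands":{"type":"array"}},"required":["commands"]}

```bash
mkdir -p pics; python3 - <<'E'
from bench import ctrl
import cv2,numpy as np,pickle
o=ctrl.get_obs();print({k:np.round(v,3) for k,v in o.items()})
d={n:ctrl.camera(n) for n in("scene","side")}
pickle.dump(d,open("a.pkl","wb"))
for n in d: cv2.imwrite(f"pics/{n}1.png",d[n]["color"][...,::-1])
E
```

```text
{'time_s': np.float64(0.0), 'q': array([ 0.902,  0.182,  1.608, -0.   ,  1.354, -0.206]), 'dq': array([-0.002,  0.002, -0.001,  0.   ,  0.001,  0.001]), 'joint_efforts': array([ 0.0000e+00, -4.4488e+01, -3.5133e+01, -0.0000e+00,  9.0000e-03,
       -0.0000e+00]), 'eef_pos': array([0.256, 0.514, 0.252]), 'eef_rot': array([-0.   ,  0.229,  0.973, -0.001]), 'wrist_force': array([ 0.973,  0.372, -0.481]), 'torque': array([ 0.03 ,  0.042, -0.025]), 'grasp_force': np.float64(0.0), 'opening': np.float64(1.0)}
```

View pics/scene1.png

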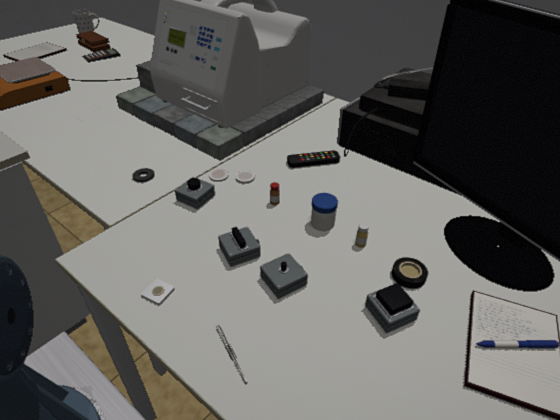

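View pics/side1.png

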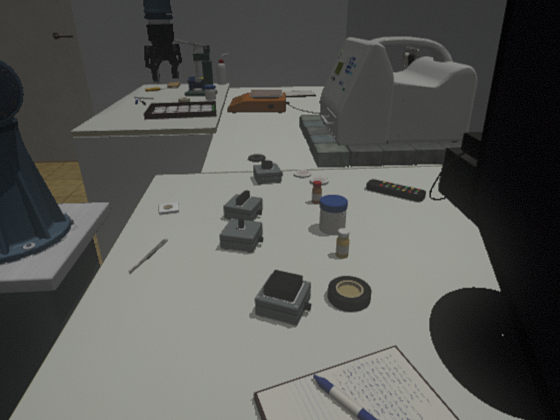

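The scene view shows the round key at about (194,184), the bar key at (238,236), the pin key at (284,266) and the square key at (394,299). The amber vial is at (275,193), the jar at (323,210), the yellow vial at (362,235) and the tape at (410,271). Next I turn these into world positions.

```bash
cat >h.py <<'E'
import numpy as np,cv2
def world(c):
    z=c["z_map"];v,u=np.mgrid[:z.shape[0],:z.shape[1]]
    P=np.stack([(u-c["cx"])/c["fx"]*z,(v-c["cy"])/c["fy"]*z,z],-1)
    W=(P-c["t"])@c["R"]; W[z==0]=np.nan; return W
def rect(W,win,lo,hi):
    u0,v0,u1,v1=win;p=W[v0:v1,u0:u1].reshape(-1,3);p=p[(p[:,2]>lo)&(p[:,2]<hi)]
    if len(p)<4: return len(p)
    r=cv2.minAreaRect((p[:,:2]*1000).astype(np.float32))
    return len(p),np.round(np.median(p[:,2])*1000,1),np.round(r[0],1),np.round(r[1],1),round(r[2],1)
E
python3 - <<'E'
import pickle;from h import *
d=pickle.load(open("a.pkl","rb"))
wins=dict(scene=dict(round=(172,172,218,210),bar=(215,222,264,266),pin=(257,252,310,298),sq=(362,280,422,332),jar=(305,190,343,232),va=(268,180,283,207),vy=(354,221,371,249)),
 side=dict(round=(250,156,286,186),bar=(221,186,265,219),pin=(218,216,265,252),sq=(252,264,314,324),jar=(316,192,352,238),va=(310,178,324,206),vy=(334,227,352,260)))
for n in d:
    W=world(d[n])
    for k,w in wins[n].items():
        print(n,k,"key",rect(W,w,.048,.075),"box",rect(W,w,.031,.040))
E
```

```text
scene round key (99, np.float64(52.7), array([554.6, 267.9]), array([33. , 29.9]), 27.8) box (376, np.float64(35.0), array([553.8, 268. ]), array([71. , 71.4]), 9.4)
scene bar key (122, np.float64(53.0), array([491.5,  53.7]), array([51.3, 13.7]), 66.5) box (660, np.float64(35.3), array([481.4,  30.8]), array([120.5,  69.7]), 66.1)
scene pin key (29, np.float64(52.6), array([489.3, -69.8]), array([10.2,  9.8]), 40.7) box (932, np.float64(35.4), array([489.4, -69.6]), array([70.5, 70.3]), 72.9)
scene sq key (615, np.float64(52.8), array([ 559.3, -271.5]), array([48.5, 49.6]), 64.0) box (524, np.float64(35.6), array([ 559.1, -271.5]), array([71.7, 70.4]), 66.0)
scene jar key (498, np.float64(69.4), array([683.8, -28.2]), array([58.6, 57.5]), 77.2) box (72, np.float64(35.3), array([669.2, -37.4]), array([21.1, 52.7]), 31.4)
scene va key (52, np.float64(53.7), array([672.6, 109. ]), array([19.7, 21. ]), 2.6) box (37, np.float64(36.4), array([667. , 105.1]), array([14.4, 21.9]), 40.3)
scene vy key (77, np.float64(54.2), array([ 683.3, -131.3]), array([20.3, 19.7]), 36.3) box (48, np.float
[... 519 characters left out ...]
71.]), array([71. , 69.3]), 73.4)
side sq key (655, np.float64(52.0), array([ 558.2, -270.9]), array([50.2, 47.9]), 65.1) box (668, np.float64(35.0), array([ 557.8, -271.4]), array([70.7, 69.8]), 64.9)
side jar key (572, np.float64(66.5), array([689.4, -67.9]), array([ 57.1, 142.6]), 10.4) box (101, np.float64(35.2), array([668.4,  19.5]), array([ 49.3, 155.2]), 13.9)
side va key (76, np.float64(54.8), array([661.1,  37.6]), array([161.4,  19.7]), 82.3) box (36, np.float64(35.5), array([669.5, 105.1]), array([17.6, 22.2]), 81.6)
side vy key (77, np.float64(53.1), array([ 682.2, -131.2]), array([20.3, 18.8]), 78.9) box (60, np.float64(35.4), array([ 679.9, -136.6]), array([11.9, 22.8]), 73.6)
```

>>> servo_tool(commands=[[[-20,-5,5],0,0],[[-40,-9,10],0,0],[[-40,-9,15],0,0],[[-40,-9,15],0,0],[[-40,-9,15],0,0],[[-40,-9,15],0,0],[[-40,-9,15],0,0],[[-40,-9,15],0,0],[[-40,-9,15],0,0],[[-36,-9,15],0,0],[[0,0,0],0,0],[[0,0,0],0,0],[[0,0,0],0,0]])

```text
time_s: 1.72
eef_pos: [0.5542, 0.2703, 0.1187]
eef_rot: [0.0, 0.229, 0.973, 0.0]
wrist_force: [-0.5, 1.1, 0.0]
opening: 0.001
grasp_force: 0.0
```

>>> servo_tool(commands=[[[-0.8,-2.4,8],0,0],[[0,0,10],0,0],[[0,0,6],0,0],[[0,0,0],0,0],[[0,0,0],0,0]])

```text
time_s: 2.35
eef_pos: [0.5545, 0.2673, 0.0943]
eef_rot: [0.0, 0.229, 0.973, 0.0]
wrist_force: [-0.1, 0.1, -0.1]
opening: 0.003
grasp_force: 0.0
```

```bash
python3 - <<'E'
from bench import ctrl
from h import *
c=ctrl.camera("scene");im=c["color"][...,::-1]
p=[ (c["R"]@np.array([.554,.268,z])+c["t"]) for z in(.05,)][0];u,v=int(p[0]/p[2]*c["fx"]+c["cx"]),int(p[1]/p[2]*c["fy"]+c["cy"]);print(u,v)
cv2.imwrite("pics/s2.png",cv2.resize(im[v-70:v+40,u-70:u+70],None,fx=5,fy=5))
E
```

```text
193 182
```

View pics/s2.png

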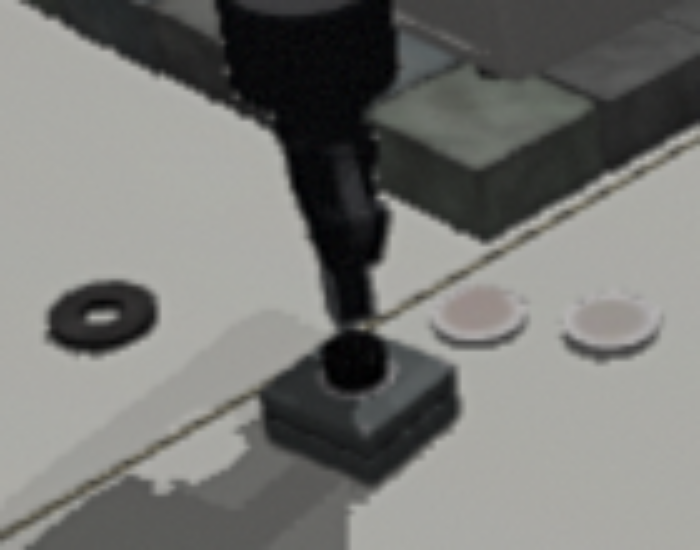

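The closed fingertips (crop pixel ~(352,322)) are centred just above the round key (352,345), with clearance left. I'll go down gently, using force feedback.

>>> servo_tool(commands=[[[0,0,5],0,0],[[0,0,4],0,0],[[0,0,4],0,0],[[0,0,3],0,0],[[0,0,1],0,0],[[0,0,1],0,0]])

```text
time_s: 3.15
eef_pos: [0.5545, 0.2672, 0.0763]
eef_rot: [0.0, 0.229, 0.973, 0.0]
wrist_force: [0.2, -0.6, 0.3]
opening: 0.004
grasp_force: 0.0
```

>>> servo_tool(commands=[[[0,0,1],0,0],[[0,0,1],0,0],[[0,0,1],0,0],[[0,0,1],0,0],[[0,0,1],0,0]])

```text
time_s: 3.78
eef_pos: [0.5546, 0.2672, 0.0714]
eef_rot: [0.0, 0.229, 0.973, 0.0]
wrist_force: [-0.3, -1.3, 4.6]
opening: 0.005
grasp_force: 2.0
```

>>> servo_tool(commands=[[[0,0,1],0,0],[[0,0,1],0,0],[[0,0,1],0,0],[[0,0,1],0,0],[[0,0,1],0,0],[[0,0,1],0,0],[[0,0,0.5],0,0],[[0,0,0],0,0]])

```text
time_s: 4.78
eef_pos: [0.5546, 0.2672, 0.0652]
eef_rot: [0.0, 0.229, 0.973, 0.0]
wrist_force: [-1.4, -0.1, 7.3]
opening: 0.0
grasp_force: 3.6
```

>>> servo_tool(commands=[[[0,0,0.6],0,0],[[0,0,0.6],0,0],[[0,0,0],0,0]])

```text
time_s: 5.15
eef_pos: [0.5547, 0.2673, 0.0643]
eef_rot: [0.0, 0.229, 0.973, 0.0]
wrist_force: [-2.2, -0.6, 9.9]
opening: -0.002
grasp_force: 4.5
```

>>> servo_tool(commands=[[[0,0,-5],0,0],[[0,0,-15],0,0],[[0,0,-20],0,0],[[0,0,-20],0,0],[[-8,-17.5,0],0,0],[[-19,-37,0],0,0],[[-19,-37,0],0,0],[[-19,-37,0],0,0],[[-19,-37,0],0,0],[[-19,-37,0],0,0],[[-19,-37,0],0,0],[[-19,-37,0],0,0],[[-19,-37,0],0,0],[[-19,-37,0],0,0],[[-19,-37,0],0,0],[[-19,-37,0],0,0],[[-19,-37,0],0,0],[[-8,-17.5,0],0,0],[[0,0,0],0,0],[[0,0,0],0,0]])

```text
time_s: 7.65
eef_pos: [0.5585, -0.269, 0.1232]
eef_rot: [-0.001, 0.229, 0.973, 0.0]
wrist_force: [0.1, 0.3, 0.4]
opening: 0.001
grasp_force: 0.0
```

```bash
python3 - <<'E'
from bench import ctrl
from h import *
print(ctrl.get_obs()["eef_pos"])
for n,w,b in(("scene",(172,165,218,210),(362,280,422,332)),("side",(250,156,286,186),(252,264,314,324))):
    W=world(ctrl.camera(n));print(rect(W,w,.0385,.075),rect(W,w,.031,.0375))
E
```

```text
[ 0.55849608 -0.26898745  0.12319557]
(100, np.float64(43.0), array([552. , 272.7]), array([59.2, 48.5]), 9.3) (401, np.float64(35.1), array([554.3, 267.8]), array([70.8, 73.6]), 6.9)
0 (5, np.float64(32.7), array([517.2, 280.7]), array([ 2.2, 21.9]), 9.1)
```

>>> servo_tool(commands=[[[-1.1,-2.1,8],0,0],[[0,0,15],0,0],[[0,0,12],0,0],[[0,0,7],0,0],[[0,0,3],0,0],[[0,0,1],0,0],[[0,0,1],0,0],[[0,0,1],0,0],[[0,0,1],0,0],[[0,0,1],0,0],[[0,0,1],0,0]])

```text
time_s: 9.12
eef_pos: [0.5592, -0.2729, 0.073]
eef_rot: [0.0, 0.229, 0.973, -0.0]
wrist_force: [-0.9, 1.2, 5.1]
opening: 0.005
grasp_force: 2.0
```

>>> servo_tool(commands=[[[0,0,1],0,0],[[0,0,1],0,0],[[0,0,1],0,0],[[0,0,1],0,0],[[0,0,1],0,0],[[0,0,1],0,0],[[0,0,1],0,0],[[0,0,1],0,0],[[0,0,0.5],0,0],[[0,0,0],0,0]])

```text
time_s: 10.38
eef_pos: [0.5592, -0.2729, 0.0647]
eef_rot: [0.0, 0.229, 0.973, -0.0]
wrist_force: [-1.0, -0.1, 8.0]
opening: 0.002
grasp_force: 4.1
```

>>> servo_tool(commands=[[[0,0,0.7],0,0],[[0,0,0],0,0]])

```text
time_s: 10.62
eef_pos: [0.5592, -0.273, 0.0642]
eef_rot: [0.0, 0.229, 0.973, -0.0]
wrist_force: [-2.0, 0.2, 10.5]
opening: 0.002
grasp_force: 4.6
```

>>> servo_tool(commands=[[[0,0,-5],0,0],[[0,0,-15],0,0],[[0,0,-20],0,0],[[0,0,-20],0,0],[[15,18.6,0],0,0],[[22,28,0],0,0],[[22,28,0],0,0],[[22,28,0],0,0],[[22,28,0],0,0],[[22,28,0],0,0],[[22,28,0],0,0],[[22,28,0],0,0],[[22,28,0],0,0],[[15,18.6,0],0,0],[[0,0,0],-0.05,0],[[0,0,0],0,0],[[0,0,0],0,0]])

```text
time_s: 12.75
eef_pos: [0.4916, 0.0527, 0.1241]
eef_rot: [0.0, 0.206, 0.979, 0.0]
wrist_force: [0.7, 0.0, 0.1]
opening: -0.002
grasp_force: 0.0
```

```bash
python3 - <<'E'
from bench import ctrl
from h import *
o=ctrl.get_obs();print(o["eef_pos"],o["eef_rot"])
c=ctrl.camera("scene");W=world(c);w=(362,280,422,332);print(rect(W,w,.040,.075),rect(W,w,.031,.0375))
w=(215,222,264,266);print(rect(W,w,.048,.058))
cv2.imwrite("pics/s3.png",cv2.resize(c["color"][150:340,160:430,::-1],None,fx=2.9,fy=2.9))
E
```

```text
[0.49158253 0.05272843 0.12407728] [4.93766530e-04 2.05565117e-01 9.78643315e-01 2.02128381e-05]
(587, np.float64(43.5), array([ 559.3, -271.5]), array([48.8, 49.5]), 63.6) (567, np.float64(35.5), array([ 559.1, -271.2]), array([70.4, 70.4]), 65.0)
(124, np.float64(53.1), array([491. ,  52.6]), array([51.5, 13.3]), 65.4)
```

View pics/s3.png

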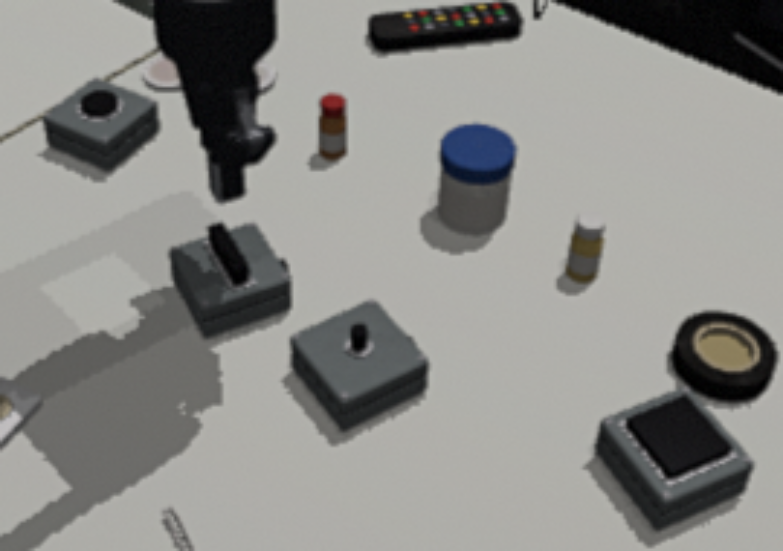

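The picture shows the round key (98,102) and the square key (680,435) sunk in. The pin key (358,338) is still out, the fingers are above the bar key (228,255), and nothing else has moved. Next is the bar key.

>>> servo_tool(commands=[[[0,0,8],0,0],[[0,0,15],0,0],[[0,0,12],0,0],[[0,0,7],0,0],[[0,0,3],0,0],[[0,0,1],0,0],[[0,0,1],0,0],[[0,0,1],0,0],[[0,0,1],0,0],[[0,0,1],0,0],[[0,0,1],0,0],[[0,0,1],0,0]])

```text
time_s: 14.3
eef_pos: [0.4915, 0.053, 0.0715]
eef_rot: [0.0, 0.205, 0.979, 0.0]
wrist_force: [-0.4, -0.0, 3.3]
opening: -0.002
grasp_force: 2.0
```

>>> servo_tool(commands=[[[0,0,1],0,0],[[0,0,1],0,0],[[0,0,1],0,0],[[0,0,1],0,0],[[0,0,1],0,0],[[0,0,1],0,0],[[0,0,1],0,0],[[0,0,0.5],0,0],[[0,0,0],0,0]])

```text
time_s: 15.42
eef_pos: [0.4916, 0.0529, 0.0644]
eef_rot: [0.0, 0.205, 0.979, -0.0]
wrist_force: [-0.3, 0.4, 8.7]
opening: 0.003
grasp_force: 4.4
```

>>> servo_tool(commands=[[[0,0,0.5],0,0],[[0,0,0],0,0]])

```text
time_s: 15.68
eef_pos: [0.4916, 0.0529, 0.064]
eef_rot: [0.0, 0.205, 0.979, -0.0]
wrist_force: [0.2, -0.4, 9.4]
opening: -0.001
grasp_force: 4.8
```

>>> servo_tool(commands=[[[0,0,-5],0,0],[[0,0,-15],0,0],[[0,0,-25],0,0],[[0,0,-30],0,0],[[0,0,-30],0,0],[[0,0,-30],0,0],[[0,0,-15],0,0],[[0,0,0],0,0],[[0,0,0],0,0]])

```text
time_s: 16.8
eef_pos: [0.4904, 0.0531, 0.2121]
eef_rot: [-0.001, 0.205, 0.979, -0.0]
wrist_force: [0.1, 0.2, 0.1]
opening: -0.0
grasp_force: 0.0
```

```bash
python3 - <<'E'
from bench import ctrl
from h import *
wins=dict(scene=dict(round=(172,172,218,210),bar=(215,222,264,266),pin=(257,252,310,298),sq=(362,280,422,332)),
 side=dict(round=(250,156,286,186),bar=(221,186,265,219),pin=(218,216,265,252),sq=(252,264,314,324)))
for n in wins:
    c=ctrl.camera(n);W=world(c)
    for k,w in wins[n].items(): print(n,k,"key",rect(W,w,.0395,.058),"box",rect(W,w,.031,.0375))
    cv2.imwrite(f"pics/{n}4.png",c["color"][...,::-1])
E
```

```text
scene round key (91, np.float64(43.1), array([555.9, 268.1]), array([30.3, 29.4]), 84.0) box (413, np.float64(35.0), array([555., 268.]), array([71.1, 70.7]), 8.3)
scene bar key (117, np.float64(42.8), array([491.2,  53.2]), array([51.5, 13.4]), 66.6) box (658, np.float64(35.3), array([481.2,  31.2]), array([120.1,  69.6]), 65.9)
scene pin key (50, np.float64(50.9), array([489.2, -69.9]), array([11.6,  9.8]), 41.8) box (904, np.float64(35.3), array([489.6, -69.7]), array([71.3, 70.2]), 71.9)
scene sq key (598, np.float64(43.5), array([ 559.3, -270.3]), array([52.6, 50.1]), 69.1) box (557, np.float64(35.5), array([ 559.3, -271.2]), array([69.9, 71.3]), 65.3)
side round key (44, np.float64(41.8), array([551.8, 267.3]), array([29.8, 28.1]), 88.4) box (187, np.float64(33.8), array([552.8, 267. ]), array([68.4, 71. ]), 9.6)
side bar key (63, np.float64(41.9), array([489.7,  51.9]), array([51. , 11.4]), 67.0) box (360, np.float64(34.4), array([489.7,  53.2]), array([71.5, 70.4]), 65.6)
side pin key (43, np.float64(48.6), array([487.3, -69.6]), array([11.9, 13.6]), 42.1) box (584, np.float64(34.5), array([488.6, -69.6]), array([73.4, 69.4]), 72.6)
side sq key (640, np.float64(42.8), array([ 557.7, -271.7]), array([49.3, 47.8]), 64.8) box (665, np.float64(34.8), array([ 557.5, -271.6]), array([72. , 70.4]), 65.4)
```

View pics/scene4.png

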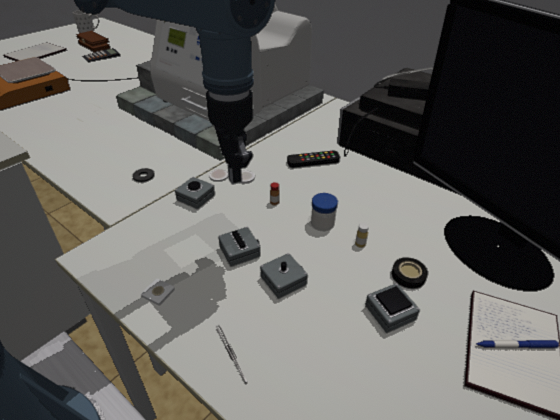

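The round key (194,186), bar key (238,240) and square key (394,300) are in. The pin key (284,267) is out and nothing else has moved. Before handing in, I'll check how far each key sank using only its central pixels.

```bash
python3 - <<'E'
from bench import ctrl
from h import *
import pickle
a=pickle.load(open("a.pkl","rb"))
for n in("scene","side"):
    A=world(a[n]);B=world(ctrl.camera(n))
    for k,x,y,r in(("round",.554,.2675,.010),("bar",.4905,.0535,.005),("sq",.5588,-.2714,.016),("pin",.489,-.0697,.004)):
        f=lambda W:np.round(1000*np.mean(W[...,2][(np.hypot(W[...,0]-x,W[...,1]-y)<r)&(W[...,2]>.038)&(W[...,2]<.06)]),1)
        print(n,k,f(A),f(B))
E
```

```text
scene round 52.9 43.1
scene bar 53.6 43.2
scene sq 53.0 43.8
scene pin 51.4 49.6
side round 51.1 41.8
side bar 51.6 42.2
side sq 52.2 42.9
side pin 49.4 47.5
```

```bash
python3 - <<'E'
from bench import ctrl
from h import *
import pickle
a=pickle.load(open("a.pkl","rb"))
for n in("scene","side"):
    A=world(a[n])
    for i in range(3):
        B=world(ctrl.camera(n))
        for k,x,y,r in(("sq",.5588,-.2714,.02),("pin",.489,-.0697,.008)):
            f=lambda W:np.round(1000*np.percentile(W[...,2][(np.hypot(W[...,0]-x,W[...,1]-y)<r)&(W[...,2]>.038)&(W[...,2]<.06)],[10,50,75,90,97]),1)
            print(n,k,f(A),f(B))
E
```

```text
scene sq [51.6 53.  53.6 54.3 54.7] [42.4 43.7 44.5 45.1 45.6]
scene pin [41.1 49.7 52.8 53.7 54.2] [39.5 50.1 52.4 53.5 54.3]
scene sq [51.6 53.  53.6 54.3 54.7] [42.3 43.7 44.5 45.  45.6]
scene pin [41.1 49.7 52.8 53.7 54.2] [39.9 50.8 52.8 53.5 54.2]
scene sq [51.6 53.  53.6 54.3 54.7] [42.5 43.8 44.4 45.1 45.7]
scene pin [41.1 49.7 52.8 53.7 54.2] [41.5 50.4 52.5 53.5 54. ]
side sq [51.5 52.2 52.6 53.1 53.4] [42.1 42.8 43.4 43.8 44.2]
side pin [40.  47.7 51.2 52.1 52.7] [39.9 47.6 51.5 52.4 52.7]
side sq [51.5 52.2 52.6 53.1 53.4] [42.  42.9 43.4 43.8 44.2]
side pin [40.  47.7 51.2 52.1 52.7] [39.7 47.4 51.1 52.6 52.9]
side sq [51.5 52.2 52.6 53.1 53.4] [42.1 43.  43.4 43.7 44.1]
side pin [40.  47.7 51.2 52.1 52.7] [40.  48.2 51.3 51.9 52.2]
```

```bash
python3 -c "
from bench import ctrl
print(ctrl.hand_in())"
```

```text
the job is handed in; nothing more can be done
None
```

I pressed the round, square and bar keys in that order, each to about 10 N (past the 6 N end-of-travel buffer), and the camera depths agree to within 1 mm; the pin key is still out, no box or bystander visibly moved, and I handed the job in at about 17 s.

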